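# Open the short child-resistant bottle

### The arm

A 7-joint arm with a two-finger parallel gripper is mounted at the origin on a cart in front of the work surface, level with it; the furniture and walls round the work are solid. World frame = base frame: x ahead of the robot, y to its left, z up, the work surface at z = 0. Lengths are in m, angles in rad, forces in N, time in s.
With the tool pointing down it reaches from about 0.4 to 0.85 m from the base axis. Payload 10.4 kg.
Tool frame: the origin (TCP) lies at the very end of the fingers, on their centre line; the grasp point (between the pads) lies 19 mm behind it (manip.grip_point_offset is the distance from the TCP to the grasp point, in m); z points along the fingers, y is the line along which they close (so a half turn about z gives the same grasp; the last joint's range is limited). The gripper opens to 85 mm and grips with 20 to 120 N. Pads are 22 mm wide; open, the fingers measure 114 mm over their backs; the gripper's body (76 mm by 85 mm) begins 54 mm behind the grasp point. The pads swing forward as they close: fully open they stand 13 mm farther back than shut.
Start: joints at [-1.164, 0.332, -0.065, 1.46, 0.022, 1.35, -0.088], TCP at [0.26, 0.568, 0.231] pointing down, gripper open.
Joint ranges: [-2.6, 2.6], [-0.5, 2.12], [-1.47, 1.34], [0.16, 2.42], [-1.27, 4.41], [0.06, 2.06], [-2.6, 2.6]. Speed limits (rad/s): [2.22, 2.22, 2.79, 2.79, 3.14, 3.14, 3.14].

### API

Orientations are given as a unit quaternion [x, y, z, w].
In Python, from workcell import manip gives the robot as it stands. The module is installed in compiled form; this text tells all that it offers.
- The arm moves only by the shell command python3 -m inch 'ROWS' [OPENING] [FORCE]. ROWS is JSON, a list of rows, each a list of 2 entries, a list of its own where there are three numbers: the shift along the tool's x, y, z each as a share of 0.08 m, from -1 to 1, then the turn, a rotation vector about the tool's x, y, z each as a share of 45 degrees, from -1 to 1. A call has exactly 10 rows; each row is the pose to reach, as a shift and turn from the pose commanded when the call began, along the tool's axes at that moment; what a row does not reach only later rows make up. A row lasts 1/10 s, in which the tool goes at most 50 mm and 8.59 degrees, less where a joint would pass 70% of its speed; a pose out of reach is approached as far as the arm can. A call with a number of a shift or a turn outside -1 to 1 is refused whole. A call with a gripper value outside its range is refused whole. OPENING is the opening, from 0 (shut) to 1 (fully open), set as the call begins (- or left out, the last holds). The fingers move at their own pace and stop on an object; FORCE is the grip in N (left out, the last holds). Time passes only in rows, so rows that repeat a pose let the fingers close, or fill a call up. It gives the time, the measured TCP pose, the force, the opening and the grip force at its end, in the units of the state.
- manip.get_obs(): the state, without advancing time (a new reading comes with each control period).
- manip.camera(name): name is "side" or "top"; returns the picture (400x640x3 uint8, red, green, blue); there is no depth.
- manip.camera_params(name): a dict with "fov_y" (degrees; the focal length in pixels is half the picture's height over the tangent of half this angle, whatever the lens; pixels are square), "cx", "cy" (the principal point, pixels), "camera_from_world" (4x4, takes a point from world to camera coordinates). Camera axes: x right, y up, looking along -z (the intrinsics and any distortion apply to the point x, -y, -z); pixel columns grow to the right and rows downward; lengths in m; the calibration is good to about 2 mm. A picture is of the moment at which its call begins. camera_params takes no time and is no camera call.
- manip.hand_in(): hands the job in; it is judged then, once.
The state is a dict: "clock": time; "joint_pos": joint angles; "joint_velocities": joint speeds; "tau": joint torques, N m; "position": TCP position; "ee_rot": TCP orientation; "ft_force": force on the tool from outside, world axes, zero at the start; "torque": the same for the moment, N m; "grip_width": opening from 0.0 (shut) to 1.0 (fully open); "grasp_force": force on a finger pad.
Only numpy, scipy, OpenCV 4.12 (cv2) and the standard library are available. Lean on these libraries where they do the work, as an engineer would, in place of code of your own. Each camera call takes 0.05 s, during which the arm holds its last target. There are 200 camera calls.

### The job

Two degreaser bottles with child-resistant caps stand in holders screwed to the bench. Open the shorter one: press its cap right down and, keeping it pressed, turn it anticlockwise (seen from above) as far as it goes, then let go so that the cap springs up, unlocked. Leave the taller bottle's cap alone.

Things in the scene. Friction and masses are not known exactly. Their poses are not given: they have to be found in the camera images.
- short_bottle: the shorter white plastic bottle, 54 mm in diameter, fixed upright in a dark round steel holder (disc 100 mm wide, 10 mm high; collar 64 mm wide to 26 mm height) screwed to the bench. Origin: on the bench, on the bottle's axis; z up; x toward the small raised mark on its shoulder. Shoulder at 85 mm height, then a 44 mm wide neck and the cap. Does not move.
- short_bottle_cap_top (a point): centre of the top of the short bottle's cap: black, ribbed, round, 56 mm in diameter, 36 mm high; while locked its lower edge is 97 mm and its top 133 mm above the bench. The cap is wider than all below it down to the holder's collar, so fingers can reach past it. The point moves and turns with the cap.
- short_bottle_lift (a joint): height of the short bottle's cap in m: 0 locked, at rest; negative pressed down (end stop -0.009); positive sprung up (open, at most +0.006). A spring always pushes it up: 8 N at 0, 13 N at -0.004, 19 N at -0.009. Pressed less than 4 mm the cap will not turn; press it 6 to 9 mm.
- short_bottle_turn (a joint): angle of the short bottle's cap in rad: 0 locked (pointer rib on the cap over the shoulder mark), grows anticlockwise seen from above; end stop at 1.35. Turns easily while pressed. From about 1.0 on it is unlocked, springs up to about +0.006 when no longer held down, and stays open.
- tall_bottle: the taller white plastic bottle, to be left alone: 52 mm in diameter, black ribbed cap 42 mm in diameter and 34 mm high with its top at 186 mm, in a holder of the same kind. Origin: on the bench, on its axis.
- tall_bottle_lift (a joint): height of the tall bottle's cap in m: 0 at rest, negative pressed.
- tall_bottle_turn (a joint): angle of the tall bottle's cap in rad: 0 locked.
Mind the look-alikes: they are no part of the job. Leave any blue or orange look-alike of the short_bottle alone.

How it is judged:
By the outcome, as a careful person would: the job done as asked, in the order asked, and still so for the second after the job is handed in, with the robot touching nothing.
It also fails if it takes over 29 s, if anything falls off the work surface, if the arm or the gripper's body presses on something with over 40 N, if the wrist force passes 120 N, or if a joint passes its speed limit or range.

## Working session

There is one attempt and no reset: what is moved stays moved. The work goes in short steps, Python scripts to look and compute and a shell command to move; the robot and the scene stay as the last step left them, time stands still between calls to the robot, and variables do not carry over. Pictures are saved under pics/ and viewed, at most 10 in all, crops included, and the job is handed in when it is done.

```bash
mkdir -p pics; python3 - <<'E'
from workcell import manip
import cv2
for n in("side","top"):
    cv2.imwrite(f"pics/{n}0.png",manip.camera(n)[:,:,::-1]); print(n,manip.camera_params(n))
print(manip.get_obs())
E
```

```text
side {'fov_y': 56.04739952974944, 'cx': 315.67183155798796, 'cy': 200.99936035682632, 'camera_from_world': array([[ 0.90356267, -0.42804886,  0.01867297, -0.51267064],
       [ 0.19497262,  0.4495915 ,  0.87169556, -0.22148408],
       [-0.38152351, -0.78399085,  0.48969191, -0.69311759],
       [ 0.        ,  0.        ,  0.        ,  1.        ]])}
top {'fov_y': 52.88161761367082, 'cx': 320.373436861012, 'cy': 198.64129003395811, 'camera_from_world': array([[-0.00954221, -0.9998697 ,  0.01302025,  0.01644538],
       [ 0.98130495, -0.00686044,  0.19233701, -0.60651261],
       [-0.19222262,  0.01461216,  0.98124255, -0.91617764],
       [ 0.        ,  0.        ,  0.        ,  1.        ]])}
{'clock': 0.1, 'joint_pos': array([-1.16359681,  0.3328072 , -0.06472945,  1.46085705,  0.02160458,
        1.34988533, -0.08853557]), 'joint_velocities': array([ 7.76918431e-05, -2.75310203e-03, -7.85301113e-04, -2.15676216e-03,
       -1.08025457e-03, -4.05352233e-04,  5.15209492e-04]), 'tau': array([ 1.43740996e-03, -6.26743484e+01,  4.88705363e-02, -3.92433786e+01,
        1.62049674e-02,  6.86821135e-03, -4.09010170e-05]), 'position': array([0.26027991, 0.56785987, 0.23059662]), 'ee_rot': array([ 2.13243349e-01,  9.76998913e-01, -6.21027156e-04, -1.09269280e-04]), 'ft_force': array([-0.10147066, -0.50068862, -0.41320259]), 'torque': array([-0.01658648,  0.02006875, -0.03316139]), 'grasp_force': 0.0, 'grip_width': 1.0016478942909968}
```

View pics/side0.png

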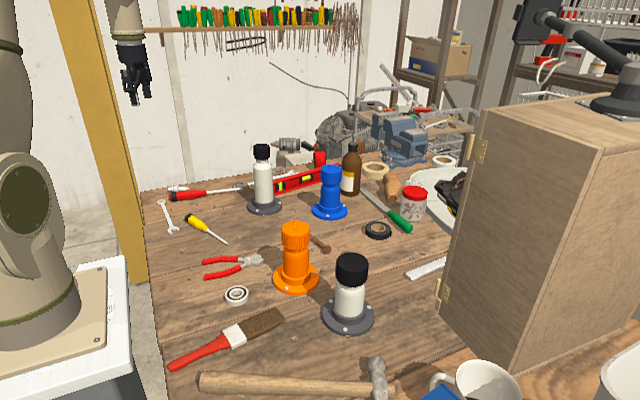

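View pics/top0.png

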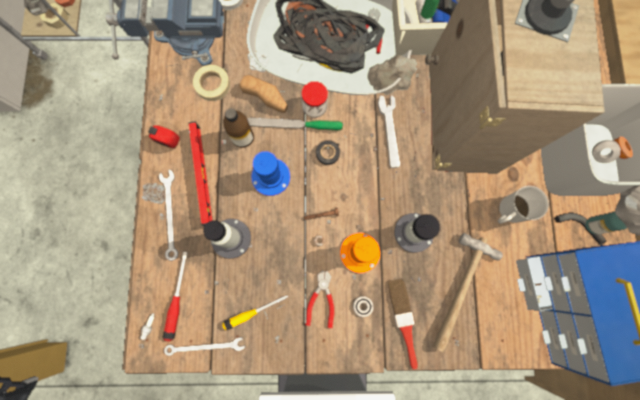

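```bash
cat > h.py <<'E'
import numpy as np,cv2
from workcell import manip
def proj(n,P):
    p=manip.camera_params(n);M=p['camera_from_world'];c=np.atleast_2d(P)@M[:3,:3].T+M[:3,3]
    f=200/np.tan(np.radians(p['fov_y']/2));return np.c_[p['cx']+f*c[:,0]/-c[:,2],p['cy']+f*c[:,1]/c[:,2]]
def hit(n,uv,z):
    p=manip.camera_params(n);M=p['camera_from_world'];R=M[:3,:3];f=200/np.tan(np.radians(p['fov_y']/2))
    d=R.T@np.array([(uv[0]-p['cx'])/f,-(uv[1]-p['cy'])/f,-1]);o=-R.T@M[:3,3];return o+d*(z-o[2])/d[2]
def circ(x,y,z,r):
    a=np.linspace(0,2*np.pi,60);return np.c_[x+r*np.cos(a),y+r*np.sin(a),0*a+z]
E
python3 - <<'E'
from h import *
s=hit('side',(352,263),.133);t=hit('top',(427,227),.133);print(s,t)
for b,u in(('orange',(367,248)),('tall',(215,232)),('blue',(264,163))):print(b,hit('top',u,.15))
x,y=t[:2]
out=[]
for n in('side','top'):
    c=proj(n,t)[0]; u0,v0=int(c[0])-50,int(c[1])-50+(25 if n=='side' else 0)
    im=cv2.resize(cv2.imread(f'pics/{n}0.png')[v0:v0+100,u0:u0+100],(400,400),interpolation=cv2.INTER_CUBIC);
    for z,r in((.133,.028),(.097,.028),(0,.05),(.01,.05)):
        q=(proj(n,circ(x,y,z,r))-[u0,v0]+.5)*4; cv2.polylines(im,[q.astype(int)],True,(0,0,255))
    out.append(im)
cv2.imwrite('pics/c1.png',np.hstack(out))
E
```

```text
[ 0.52475414 -0.23044087  0.133     ] [ 0.52647974 -0.22286967  0.133     ]
orange [ 0.48018789 -0.08619519  0.15      ]
tall [0.51723918 0.24010604 0.15      ]
blue [0.67053455 0.13759279 0.15      ]
```

View pics/c1.png

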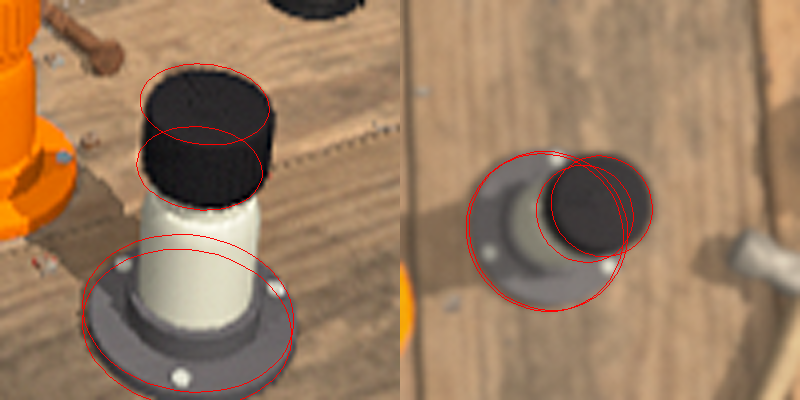

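The side picture shows the short black-capped bottle at (352,270), and in the top picture it is at (427,227). The orange and blue look-alikes and the tall bottle are well clear of it. The cap axis comes out at about (0.5265, -0.2245), so I'll travel there along the tool-frame diagonal.

```bash
python3 -m inch '[[[-0.1,-0.1,0],[0,0,0]],[[-0.2,-0.2,0],[0,0,0]],[[-0.3,-0.3,0],[0,0,0]],[[-0.4,-0.4,0],[0,0,0]],[[-0.5,-0.5,0],[0,0,0]],[[-0.6,-0.6,0],[0,0,0]],[[-0.7,-0.7,0],[0,0,0]],[[-0.8,-0.8,0],[0,0,0]],[[-0.9,-0.9,0],[0,0,0]],[[-0.95,-1,0],[0,0,0]]]' 1 100
python3 -m inch '[[[-0.1,-0.1,0],[0,0,0]],[[-0.2,-0.2,0],[0,0,0]],[[-0.3,-0.3,0],[0,0,0]],[[-0.4,-0.4,0],[0,0,0]],[[-0.5,-0.5,0],[0,0,0]],[[-0.6,-0.6,0],[0,0,0]],[[-0.7,-0.7,0],[0,0,0]],[[-0.8,-0.8,0],[0,0,0]],[[-0.9,-0.9,0],[0,0,0]],[[-0.95,-1,0],[0,0,0]]]'
```

```text
clock: 1.1
position: [0.2968, 0.4627, 0.2313]
ee_rot: [0.214, 0.977, 0.0, 0.0]
ft_force: [0.7, -0.1, -0.0]
grip_width: 1.0
grasp_force: 0.0
clock: 2.1
position: [0.3325, 0.3583, 0.2313]
ee_rot: [0.214, 0.977, 0.0, 0.0]
ft_force: [-0.3, 0.6, -0.7]
grip_width: 1.0
grasp_force: 0.0
```

```bash
python3 - <<'E'
from h import *
print(hit('side',(437,310),0),hit('top',(432,170),0),manip.get_obs()['joint_pos'])
E
```

```text
[ 0.69585061 -0.28397335  0.        ] [ 0.6925415 -0.2825845  0.       ] [-9.55088531e-01  3.11860818e-02  3.96640710e-02  1.81278086e+00
 -1.18911666e-03  1.29760419e+00  2.25012676e-01]
```

```bash
python3 -m inch '[[[-0.1,-0.1,0],[0,0,0]],[[-0.2,-0.2,0],[0,0,0]],[[-0.3,-0.3,0],[0,0,0]],[[-0.4,-0.4,0],[0,0,0]],[[-0.5,-0.5,0],[0,0,0]],[[-0.6,-0.6,0],[0,0,0]],[[-0.7,-0.7,0],[0,0,0]],[[-0.8,-0.8,0],[0,0,0]],[[-0.9,-0.9,0],[0,0,0]],[[-0.95,-1,0],[0,0,0]]]'
python3 -m inch '[[[-0.1,-0.1,0],[0,0,0]],[[-0.2,-0.2,0],[0,0,0]],[[-0.3,-0.3,0],[0,0,0]],[[-0.4,-0.4,0],[0,0,0]],[[-0.5,-0.5,0],[0,0,0]],[[-0.6,-0.6,0],[0,0,0]],[[-0.7,-0.7,0],[0,0,0]],[[-0.8,-0.8,0],[0,0,0]],[[-0.9,-0.9,0],[0,0,0]],[[-0.95,-1,0],[0,0,0]]]'
python3 -m inch '[[[-0.1,-0.1,0],[0,0,0]],[[-0.2,-0.2,0],[0,0,0]],[[-0.3,-0.3,0],[0,0,0]],[[-0.4,-0.4,0],[0,0,0]],[[-0.5,-0.5,0],[0,0,0]],[[-0.6,-0.6,0],[0,0,0]],[[-0.7,-0.7,0],[0,0,0]],[[-0.8,-0.8,0],[0,0,0]],[[-0.9,-0.9,0],[0,0,0]],[[-0.95,-1,0],[0,0,0]]]'
python3 -m inch '[[[-0.1,-0.1,0],[0,0,0]],[[-0.2,-0.2,0],[0,0,0]],[[-0.3,-0.3,0],[0,0,0]],[[-0.4,-0.4,0],[0,0,0]],[[-0.5,-0.5,0],[0,0,0]],[[-0.6,-0.6,0],[0,0,0]],[[-0.7,-0.7,0],[0,0,0]],[[-0.8,-0.8,0],[0,0,0]],[[-0.9,-0.9,0],[0,0,0]],[[-0.95,-1,0],[0,0,0]]]'
python3 -m inch '[[[-0.1,-0.1,0],[0,0,0.1]],[[-0.2,-0.2,0],[0,0,0.2]],[[-0.3,-0.3,0],[0,0,0.3]],[[-0.4,-0.4,0],[0,0,0.4]],[[-0.5,-0.5,0],[0,0,0.5]],[[-0.6,-0.6,0],[0,0,0.6]],[[-0.7,-0.7,0],[0,0,0.7]],[[-0.8,-0.8,0],[0,0,0.8]],[[-0.9,-0.9,0],[0,0,0.9]],[[-0.95,-1,0],[0,0,1]]]'
python3 - <<'E'
from h import *
from scipy.spatial.transform import Rotation as R
o=manip.get_obs();print(o['joint_pos'],R.from_quat(o['ee_rot']).inv().apply(np.array([.5265,-.2245,.231])-o['position'])/.08)
E
```

```text
clock: 3.1
position: [0.3681, 0.254, 0.2313]
ee_rot: [0.214, 0.977, 0.0, 0.0]
ft_force: [-0.1, 0.7, -0.3]
grip_width: 0.998
grasp_force: 0.0
clock: 4.1
position: [0.4039, 0.1496, 0.2313]
ee_rot: [0.214, 0.977, -0.0, 0.0]
ft_force: [-0.5, -0.1, -0.2]
grip_width: 0.999
grasp_force: 0.0
clock: 5.1
position: [0.4396, 0.0452, 0.2313]
ee_rot: [0.213, 0.977, -0.0, 0.0]
ft_force: [0.5, 0.1, -0.4]
grip_width: 1.003
grasp_force: 0.0
clock: 6.1
position: [0.4753, -0.0591, 0.2312]
ee_rot: [0.213, 0.977, -0.0, -0.0]
ft_force: [-0.4, 0.6, -0.1]
grip_width: 0.999
grasp_force: 0.0
clock: 7.1
position: [0.5109, -0.1634, 0.2312]
ee_rot: [0.572, 0.82, -0.0, 0.0]
ft_force: [0.2, 0.6, 0.4]
grip_width: 1.0
grasp_force: 0.0
[-0.40986069  0.14596758  0.70452247  1.72885483 -0.09757511  1.30246736
  0.66776878] [-0.78422983 -0.08020656  0.00250661]
```

```bash
python3 -m inch '[[[-0.1,-0.01,0],[0,0,0.1]],[[-0.2,-0.02,0],[0,0,0.2]],[[-0.3,-0.03,0],[0,0,0.3]],[[-0.4,-0.04,0],[0,0,0.4]],[[-0.5,-0.05,0],[0,0,0.5]],[[-0.6,-0.06,0],[0,0,0.6]],[[-0.7,-0.07,0],[0,0,0.7]],[[-0.78,-0.08,0],[0,0,0.8]],[[-0.78,-0.08,0],[0,0,0.9]],[[-0.78,-0.08,0],[0,0,0.97]]]'
python3 - <<'E'
from h import *
o=manip.get_obs();print(o['joint_pos'])
a=[cv2.resize(manip.camera(n)[c][:,:,::-1],(400,400),interpolation=cv2.INTER_CUBIC) for n,c in(('side',np.s_[190:340,280:430]),('top',np.s_[150:300,350:500]))]
cv2.imwrite('pics/d1.png',np.hstack(a))
E
```

```text
clock: 8.1
position: [0.5263, -0.2239, 0.2312]
ee_rot: [0.836, 0.549, -0.0, -0.0]
ft_force: [-0.1, -0.3, -0.8]
grip_width: 0.999
grasp_force: 0.0
[-0.37197569  0.26798033  0.83403935  1.64311975 -0.20353325  1.32124327
  0.08528625]
```

View pics/d1.png

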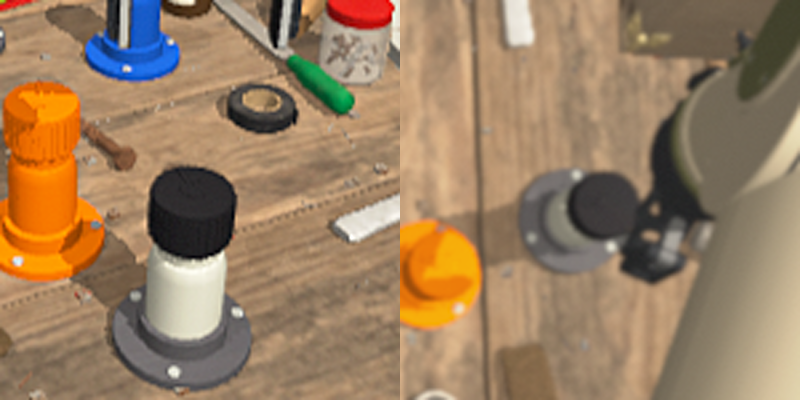

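The open fingers straddle the cap in the side view, at about (327,198) and (388,198). The cap is below at (352,262) and hasn't been touched. I'll compare where the TCP should project with the cap ellipse in each picture.

```bash
python3 - <<'E'
from h import *
o=manip.get_obs();p=o['position']
for n in('side','top'):print(n,proj(n,[p,[p[0],p[1],.133]]),proj(n,[p[0]+.0,p[1]-.01,.133])-proj(n,[p[0],p[1],.133]))
im=[cv2.imread('pics/side0.png'),cv2.imread('pics/top0.png')]
# fit: dark cap silhouette vs model hull
from scipy.optimize import minimize
def mask(n,x,y):
    m=np.zeros((1600,2560),np.uint8);q=np.r_[circ(x,y,.133,.028),circ(x,y,.097,.028)]
    cv2.fillConvexPoly(m,cv2.convexHull(((proj(n,q)+.5)*4).astype(np.int32)),255);return cv2.resize(m,(640,400),interpolation=cv2.INTER_AREA)/255.
obs=[]
for n,i in zip(('side','top'),im):
    w=cv2.dilate((mask(n,.5265,-.2245)>0).astype(np.uint8),np.ones((7,7)));obs.append(((i.max(2)<62)*w).astype(float))
for sel in((0,),(1,),(0,1)):
    f=lambda v:sum(((mask(('side','top')[k],*v)-obs[k])**2).sum() for k in sel)
    best=min(((f((x,y)),x,y) for x in np.arange(.514,.541,.0015) for y in np.arange(-.239,-.212,.0015)));print(sel,best,[obs[k].sum() for k in sel])
E
```

```text
side [[354.69956976 212.0815398 ]
 [350.77465227 260.47100607]] [[2.9172842  3.33853437]]
top [[440.92926536 220.95796345]
 [427.3046867  227.07432032]] [[ 4.49942679 -0.03565932]]
(0,) (np.float64(85.80622837370242), np.float64(0.5289999999999995), np.float64(-0.22399999999999998)) [np.float64(937.0)]
(1,) (np.float64(299.5040522875817), np.float64(0.5259999999999996), np.float64(-0.21949999999999997)) [np.float64(292.0)]
(0, 1) (np.float64(388.7389004229143), np.float64(0.5289999999999995), np.float64(-0.22399999999999998)) [np.float64(937.0), np.float64(292.0)]
```

```bash
python3 - <<'E'
from h import *
im=manip.camera('side')[140:240,300:420,::-1]
cv2.imwrite('pics/e1.png',cv2.resize(im,(720,600),interpolation=cv2.INTER_CUBIC))
E
```

```text
(no output)
```

View pics/e1.png

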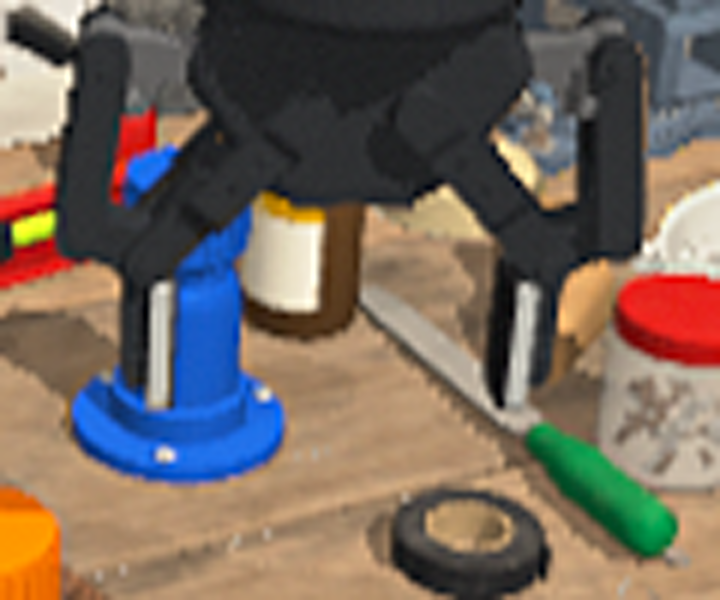

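```bash
python3 -m inch '[[[0,0.02,0.1],[0,0,0]],[[0,0.02,0.2],[0,0,0]],[[0,0.02,0.3],[0,0,0]],[[0,0.02,0.4],[0,0,0]],[[0,0.02,0.5],[0,0,0]],[[0,0.02,0.6],[0,0,0]],[[0,0.02,0.7],[0,0,0]],[[0,0.02,0.8],[0,0,0]],[[0,0.02,0.9],[0,0,0]],[[0,0.02,1],[0,0,0]]]'
python3 -m inch '[[[0,0,0.08],[0,0,0]],[[0,0,0.16],[0,0,0]],[[0,0,0.24],[0,0,0]],[[0,0,0.32],[0,0,0]],[[0,0,0.4],[0,0,0]],[[0,0,0.48],[0,0,0]],[[0,0,0.56],[0,0,0]],[[0,0,0.62],[0,0,0]],[[0,0,0.66],[0,0,0]],[[0,0,0.66],[0,0,0]]]'
python3 -m inch '[[[0,0,0],[0,0,0]],[[0,0,0],[0,0,0]],[[0,0,0],[0,0,0]],[[0,0,0],[0,0,0]],[[0,0,0],[0,0,0]],[[0,0,0],[0,0,0]],[[0,0,0],[0,0,0]],[[0,0,0],[0,0,0]],[[0,0,0],[0,0,0]],[[0,0,0],[0,0,0]]]' 0 80
python3 - <<'E'
from h import *
im=manip.camera('side')[210:350,280:440,::-1]
cv2.imwrite('pics/f1.png',cv2.resize(im,(640,560),interpolation=cv2.INTER_CUBIC))
E
```

```text
clock: 9.25
position: [0.5279, -0.2239, 0.1506]
ee_rot: [0.835, 0.55, 0.0, -0.0]
ft_force: [0.3, -0.1, -0.1]
grip_width: 1.0
grasp_force: 0.0
clock: 10.25
position: [0.5277, -0.2238, 0.0981]
ee_rot: [0.835, 0.55, -0.0, -0.0]
ft_force: [-0.5, -0.8, -0.5]
grip_width: 0.998
grasp_force: 0.0
clock: 11.25
position: [0.5293, -0.2245, 0.0999]
ee_rot: [0.835, 0.55, 0.001, 0.001]
ft_force: [1.7, -0.5, 5.1]
grip_width: 0.637
grasp_force: 82.7
```

View pics/f1.png

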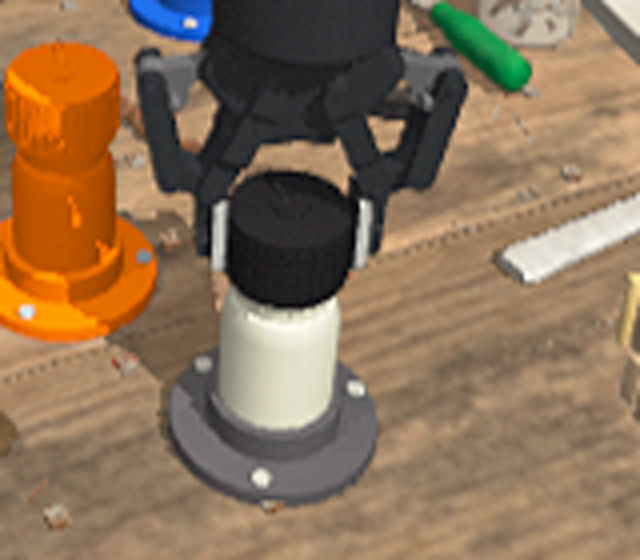

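The cap is gripped squarely, with a pad on each side. Next I'll press, allowing for the arm's compliance of about 0.35 mm/N.

```bash
python3 -m inch '[[[0,0,0.03],[0,0,0]],[[0,0,0.06],[0,0,0]],[[0,0,0.09],[0,0,0]],[[0,0,0.12],[0,0,0]],[[0,0,0.15],[0,0,0]],[[0,0,0.15],[0,0,0]],[[0,0,0.15],[0,0,0]],[[0,0,0.15],[0,0,0]],[[0,0,0.15],[0,0,0]],[[0,0,0.15],[0,0,0]]]'
```

```text
clock: 12.3
position: [0.5294, -0.2246, 0.0903]
ee_rot: [0.835, 0.55, 0.002, 0.001]
ft_force: [-9.1, 5.3, 36.7]
grip_width: 0.635
grasp_force: 86.4
```

The cap is on its lower end stop (36 N). I'll back off 2.8 mm so it sits near -8.5 mm, then turn.

```bash
python3 -m inch '[[[0,0,-0.02],[0,0,0]],[[0,0,-0.035],[0,0,-0.05]],[[0,0,-0.035],[0,0,-0.16]],[[0,0,-0.035],[0,0,-0.28]],[[0,0,-0.035],[0,0,-0.4]],[[0,0,-0.035],[0,0,-0.52]],[[0,0,-0.035],[0,0,-0.64]],[[0,0,-0.035],[0,0,-0.76]],[[0,0,-0.035],[0,0,-0.88]],[[0,0,-0.035],[0,0,-1]]]'
python3 - <<'E'
from h import *
o=manip.get_obs();print(o['torque'],o['joint_pos'])
im=manip.camera('side')[210:350,280:440,::-1]
cv2.imwrite('pics/g1.png',cv2.resize(im,(640,560),interpolation=cv2.INTER_CUBIC))
E
```

```text
clock: 13.3
position: [0.5295, -0.2247, 0.0918]
ee_rot: [0.56, 0.829, 0.001, 0.002]
ft_force: [-1.6, 1.0, 16.5]
grip_width: 0.639
grasp_force: 84.2
[ 0.16697523  0.68616344 -0.10114306] [-0.17775867  0.38246369  0.60697292  1.78763281 -0.24988136  1.04451336
  0.90384995]
```

View pics/g1.png

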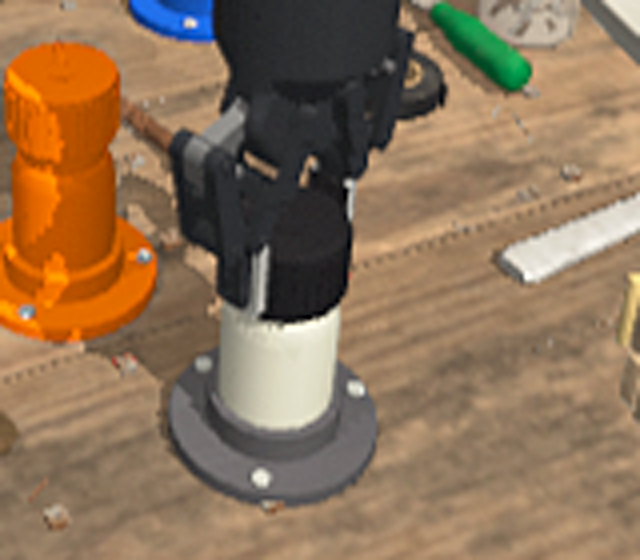

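The cap is pressed about 7 mm and turns freely with the hand, with no slip. I'll turn it on to the stop.

```bash
python3 -m inch '[[[0,0,0],[0,0,-0.1]],[[0,0,0],[0,0,-0.2]],[[0,0,0],[0,0,-0.3]],[[0,0,0],[0,0,-0.4]],[[0,0,0],[0,0,-0.5]],[[0,0,0],[0,0,-0.6]],[[0,0,0],[0,0,-0.7]],[[0,0,0],[0,0,-0.76]],[[0,0,0],[0,0,-0.8]],[[0,0,0],[0,0,-0.8]]]'
python3 -c "
from workcell import manip
import numpy as np
o=manip.get_obs();q=o['ee_rot'];print(o['torque'],o['joint_pos'],np.degrees(2*np.arctan2(q[1],q[0]))-66.75)"
```

```text
clock: 14.35
position: [0.5297, -0.2247, 0.0919]
ee_rot: [0.279, 0.96, 0.001, 0.002]
ft_force: [-1.7, 2.3, 17.2]
grip_width: 0.634
grasp_force: 84.0
[ 0.25954017  0.46070067 -1.34646694] [-0.0845989   0.36295432  0.49050845  1.78290362 -0.19718593  1.03932548
  1.48450248] 80.88603268788876
```

The torque has risen to 1.35 N·m, so the cap is at its end stop. I'll let go and then rise.

```bash
python3 -m inch '[[[0,0,0],[0,0,0]],[[0,0,0],[0,0,0]],[[0,0,0],[0,0,0]],[[0,0,0],[0,0,0]],[[0,0,0],[0,0,0]],[[0,0,0],[0,0,0]],[[0,0,0],[0,0,0]],[[0,0,0],[0,0,0]],[[0,0,0],[0,0,0]],[[0,0,0],[0,0,0]]]' 1
python3 -m inch '[[[0,0,-0.05],[0,0,0]],[[0,0,-0.15],[0,0,0]],[[0,0,-0.25],[0,0,0]],[[0,0,-0.35],[0,0,0]],[[0,0,-0.45],[0,0,0]],[[0,0,-0.55],[0,0,0]],[[0,0,-0.65],[0,0,0]],[[0,0,-0.75],[0,0,0]],[[0,0,-0.9],[0,0,0]],[[0,0,-1],[0,0,0]]]'
python3 - <<'E'
from h import *
x,y=.528,-.224
im=manip.camera('side')[210:350,280:440,::-1]
im=cv2.resize(im,(640,560),interpolation=cv2.INTER_CUBIC)
for z,c in((.133,(0,0,255)),(.139,(0,255,0))):
    cv2.polylines(im,[((proj('side',circ(x,y,z,.028))-[280,210]+.5)*4).astype(int)],True,c)
cv2.imwrite('pics/h1.png',im)
E
```

```text
clock: 15.35
position: [0.5279, -0.2239, 0.0893]
ee_rot: [0.278, 0.961, 0.0, -0.0]
ft_force: [0.2, -0.6, -0.7]
grip_width: 1.003
grasp_force: 0.0
clock: 16.35
position: [0.5281, -0.2241, 0.1706]
ee_rot: [0.278, 0.961, 0.0, 0.0]
ft_force: [0.1, -0.4, -0.3]
grip_width: 1.002
grasp_force: 0.0
```

View pics/h1.png

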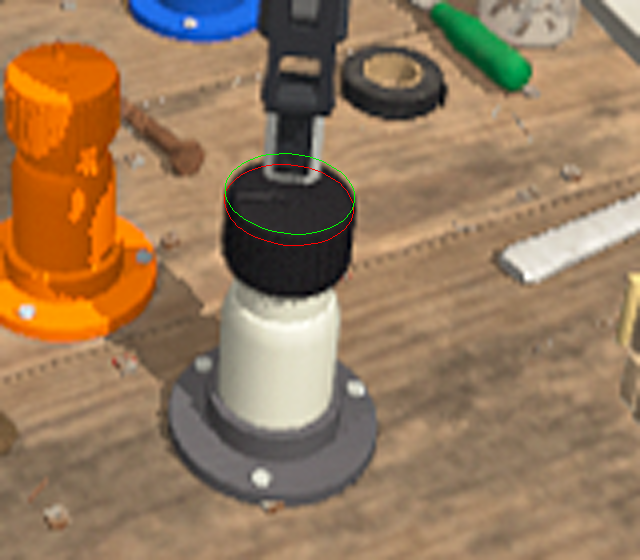

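The cap's lower edge is now at crop row 297, where it was at 308 when locked. More neck shows and the mark on top has turned, so it's open and the hand is clear.

```bash
python3 -c "
from workcell import manip
print(manip.hand_in())"
```

```text
the job is handed in; nothing more can be done
None
```

The short bottle's cap was pressed, turned anticlockwise to its end stop and released; the last picture shows it sprung up, and I handed the job in at about 16.4 s with the taller bottle untouched.

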